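# Turn a carving board over against its base

## Task

The carving board lies on the worktop with its juice groove underneath; turn it over onto its dark wooden base. Push it up against the base's open front edge until it stands on edge there, then let it down gently (no slamming) onto the base with the groove facing up, and slide it fully home against the back lip, between the two end lips. Leave the salt bowl and the two mills where they are.

Things in the scene. Friction and masses are not known exactly. Their poses are not given: they have to be found in the camera images.
- carving_board: pale wooden board 150 x 224 x 20 mm (its x, y, z), 0.3 to 0.55 kg, darker strips at the short ends; too wide to grasp flat. Origin: centre of the grooved face; z points from it to the plain face: up at the start, down at the end. y along the length. Edges square but for the -x long edge, away from the base: beveled underneath, 7 x 7 mm at 45 degrees. Groove 9 wide, 7 deep, 11 mm in.
- board_base: dark wooden base, immovable: deck 176 mm deep (x), 266 mm wide (y), top 22 mm above the worktop. Origin: centre of its underside; x points from the open front edge to the back, y along the front, z up. The board starts 3 to 9 cm in front of it. With the board home, the centre of its grooved face is at x = 1 mm, y within 9 mm of 0, z = 42 mm.
- base_front (a point): middle of the top edge of the base's upright, straight front face (x = -88 mm from the base's origin, 22 mm high), the fence for tipping the board up; axes as the base. Pressed against this face with about 10 to 15 N, the board's outer long edge comes up with rising fingertips by friction; upright against it, the board stands by itself, plain face to the base
- base_lip (a point): on the deck, foot of the back lip's inner face, mid-width (x = +76 mm, z = 22 mm); axes as the base. Lips are 12 mm thick and 10 mm high above the deck: at the back, and at both ends (inner faces at y = +/-121 mm, from x = -42 mm to the back), so the board fits between the end lips with 9 mm to spare on either side
- pepper_mill: brown pepper mill, 52 mm across, 172 mm tall, standing loose beyond the work; origin at the centre of its underside
- salt_mill: white salt mill, 52 mm across, 177 mm tall, standing loose beyond the work; origin at the centre of its underside
- salt_bowl: small brown wooden bowl of salt, 67 mm across, 29 mm tall, loose beyond the work; origin at the centre of its underside

How it is judged (in metres and radians):
On the way:
1. the board stands on its long edge (within 20 degrees of upright) at the front face of the base, its foot on the worktop (angle between carving_board's own z axis and vertical between 1.22 and 1.92 rad and height (world z) of carving_board below 0.09 m and angle between carving_board's own y axis and vertical between 1.45 and 1.69 rad and x of carving_board in the frame of board_base between -0.15 and -0.07 m), for 0.2 s.
At the end, for the whole second after the job is handed in: The board lies flat on the deck of the base with its groove up, between the end lips and home against the back lip (within 5 mm, squared to within 2 degrees), let go and at rest (angle between carving_board's own z axis and vertical above 3.09 rad and x of carving_board in the frame of board_base between -0.004 and 0.006 m and y of carving_board in the frame of board_base between -0.0115 and 0.0115 m and z of carving_board in the frame of board_base below 0.045 m and angle between the x axis of carving_board and the x axis of board_base, either way round below 0.04 rad and linear speed of carving_board below 0.01 m/s); the robot touches nothing.
It fails at once if the board is let fall: it slams down onto the base (turning faster than 9 rad/s, as after a free fall from more than about 20 degrees) (angle between carving_board's own z axis and vertical above 1.75 rad and angular speed of carving_board above 9 rad/s).
It fails at once if the pepper mill is moved by more than 2 cm (distance of pepper_mill from where it was at the start of the episode above 0.02 m).
It fails at once if the salt mill is moved by more than 2 cm (distance of salt_mill from where it was at the start of the episode above 0.02 m).
It fails at once if the salt bowl is moved by more than 2 cm (distance of salt_bowl from where it was at the start of the episode above 0.02 m).
It also fails if it takes over 72 s, if anything falls off the work surface, if the arm or the gripper's body presses on something with over 40 N, if the wrist force passes 120 N, or if a joint passes its speed limit or range.

## Robot

A 6-joint arm with a two-finger parallel gripper is mounted at the origin on a cart in front of the work surface, level with it; the furniture and walls round the work are solid. World frame = base frame: x ahead of the robot, y to its left, z up, the work surface at z = 0. Lengths are in mm, angles in degrees, forces in N, time in s.
With the tool pointing down it reaches from about 375 to 975 mm from the base axis. Payload 3.8 kg.
Tool frame: the origin (TCP) lies midway between the tips of the shut fingers; the grasp point (between the pads) lies 19 mm behind it; z points along the fingers, y is the line along which they close (so a half turn about z gives the same grasp; the last joint's range is limited). The gripper opens to 85 mm and grips with 20 to 120 N. Pads are 22 mm wide; open, the fingers measure 114 mm over their backs; the gripper's body (76 mm by 85 mm) begins 54 mm behind the grasp point. The pads swing forward as they close: fully open they stand 13 mm farther back than shut.
Start: joints at [69.391, 15.12, 91.902, -0, 72.978, -2.114], TCP at [214.123, 640.132, 231.28] pointing down, gripper open.
Joint ranges: [-150.88, 150.88], [-54.13, 125.18], [17.81, 147.31], [-75.09, 255.09], [0, 152.58], [-146.25, 146.25]. Speed limits (degrees/s): [147.25, 147.25, 180, 180, 180, 180].

## Interface

Orientations are given as a 3x3 rotation matrix whose columns are the frame's x, y, z axes.
In Python, from station import manip gives the robot as it stands.
- The arm moves only by the tool servo_tool, never from a script. Its argument "moves" is a list of rows, each an object of numbers: "hand": the opening, from 0 (shut) to 1 (fully open); "tx", "ty", "tz": the shift along the tool's x, y, z in units of 30 mm (1.0 is 30 mm); "spin": the turn about the tool's z in degrees. A call has exactly 10 rows; each row is the pose to reach, as a shift and turn from the pose commanded when the call began, along the tool's axes at that moment; what a row does not reach only later rows make up. A row lasts 1/12 s, in which the tool goes at most 41.7 mm and 7.16 degrees, less where a joint would pass 70% of its speed; a pose out of reach is approached as far as the arm can. A call with a gripper value outside its range is refused whole. The fingers move at their own pace and stop on an object; "newtons" is the grip in N (left out, the last holds). Time passes only in rows, so rows that repeat a pose let the fingers close, or fill a call up. It gives the time, the measured TCP pose, the force, the opening and the grip force at its end, in the units of the state.
- manip.read_state(): the state, without advancing time (a new reading comes with each control period).
- manip.grab_frame(name): name is "side" or "top" or "wrist"; returns the picture (384x512x3 uint8, red, green, blue); there is no depth.
- manip.camera_params(name): a dict with "mtx" (3x3 intrinsics, pixels), "k1" (the pictures are not rectified: a ray, as slopes to the right and down, at radius r is drawn at 1 + k1 r^2 times it, then the intrinsics apply), "position" and "orientation" of the camera in the world; the wrist camera has in their place "tool_from_camera" (4x4, takes a point from camera to tool coordinates, whose origin is the TCP and whose axes are the flange's). Camera axes: x right, y up, looking along -z (the intrinsics and any distortion apply to the point x, -y, -z); pixel columns grow to the right and rows downward; lengths in mm; the calibration is good to about 2 mm. A picture is of the moment at which its call begins: read the wrist's pose just before it. camera_params takes no time and is no camera call.
- manip.close_job(): hands the job in; it is judged then, once.
The state is a dict: "time": time; "q": joint angles; "qd": joint speeds; "effort": joint torques, N m; "position": TCP position; "ee_rot": TCP orientation; "force": force on the tool from outside, world axes, zero at the start; "wrist_torque": the same for the moment, N m; "gripper_width": opening from 0.0 (shut) to 1.0 (fully open); "grip_force": force on a finger pad.
Only numpy, scipy, OpenCV 4.12 (cv2) and the standard library are available. Lean on these libraries where they do the work, as an engineer would, in place of code of your own. Each camera call takes 0.05 s, during which the arm holds its last target. There are 200 camera calls.

## Working session

There is one attempt and no reset: what is moved stays moved. The work goes in short steps, Python scripts to look and compute and a tool call to move; the robot and the scene stay as the last step left them, time stands still between calls to the robot, and variables do not carry over. Pictures are saved under pics/ and viewed, at most 10 in all, crops included, and the job is handed in when it is done.

Besides the shell and the picture viewer there is one more tool, called after ">>>" as name(argument=value, ...) on one line, values as JSON. servo_tool: Moves the arm, as the interface text tells. Its arguments: {"type":"object","properties":{"moves":{"type":"array"},"newtons":{"type":"number"}},"required":["moves"]}

```bash
mkdir -p pics; cat > h.py <<'E'
import numpy as np, cv2
from station import manip
def grab(n,f=None):
    s=manip.read_state(); im=manip.grab_frame(n)
    if f: cv2.imwrite('pics/'+f,cv2.cvtColor(im,cv2.COLOR_RGB2BGR))
    return s,im
def cam(n,s=None):
    c=manip.camera_params(n)
    if n=='wrist':
        T=np.array(c['tool_from_camera']);R=np.array(s['ee_rot'])
        return c,np.array(s['position'])+R@T[:3,3],R@T[:3,:3]
    return c,np.array(c['position']),np.array(c['orientation'])
def ray(n,px,s=None):
    c,p,R=cam(n,s);K=np.array(c['mtx'])
    u=cv2.undistortPoints(np.array([[px]],float),K,np.array([c['k1'],0,0,0,0.])) [0,0]
    # exact distortion k1 model
    return p,R@np.array([u[0],-u[1],-1])
def onz(n,px,z,s=None):
    p,d=ray(n,px,s); return p+d*(z-p[2])/d[2]
def proj(n,X,s=None):
    c,p,R=cam(n,s);v=R.T@(np.array(X,float)-p);a=np.array([v[0],-v[1]])/-v[2]
    a=a*(1+c['k1']*(a@a));K=np.array(c['mtx']);return (K@[a[0],a[1],1])[:2]
E
python3 - <<'E'
from h import *
s,a=grab('top','top0.png');s2,b=grab('side','side0.png')
for n in('top','side'):print(manip.camera_params(n))
print(s)
E
```

```text
{'mtx': array([[389.58872336,   0.        , 252.35250624],
       [  0.        , 389.58872336, 192.24908183],
       [  0.        ,   0.        ,   1.        ]]), 'k1': -0.0403962784600317, 'position': array([473.93209446,  22.69232093, 950.00258729]), 'orientation': array([[-0.0103077 ,  0.99141592, -0.13033888],
       [-0.99985371, -0.00843951,  0.01487756],
       [ 0.01364986,  0.13047317,  0.99135787]])}
{'mtx': array([[443.42232819,   0.        , 255.48226999],
       [  0.        , 443.42232819, 187.63336225],
       [  0.        ,   0.        ,   1.        ]]), 'k1': -0.16015034597526376, 'position': array([419.41117014, 925.77221659, 721.02691498]), 'orientation': array([[-0.97766933,  0.12380732, -0.16980703],
       [-0.21008056, -0.55514718,  0.8047843 ],
       [ 0.00537029,  0.82248608,  0.56875988]])}
{'time': 0.0, 'q': array([ 6.93910840e+01,  1.51674326e+01,  9.19813269e+01, -4.76660482e-04,
        7.29762178e+01, -2.11307059e+00]), 'qd': array([ 0.03947497,  0.03821142, -0.04088144,  0.00294229,  0.01221176,
        0.04334649]), 'effort': array([ 3.44086773e-03, -5.15122390e+01, -3.67313933e+01,  4.49397874e-06,
        1.28453164e-02, -4.86746302e-06]), 'position': array([213.87106699, 639.45934511, 229.98162105]), 'ee_rot': array([[-9.48347409e-01,  3.17232745e-01, -7.60332007e-04],
       [ 3.17233648e-01,  9.48345208e-01, -2.04447473e-03],
       [ 7.24828828e-05, -2.18007521e-03, -9.99997621e-01]]), 'force': array([ 0.78464691, -0.79904625, -0.81937185]), 'wrist_torque': array([ 0.01536703, -0.00202489, -0.02264797]), 'grip_force': 0.0, 'gripper_width': 0.9976717081373684}
```

View pics/top0.png

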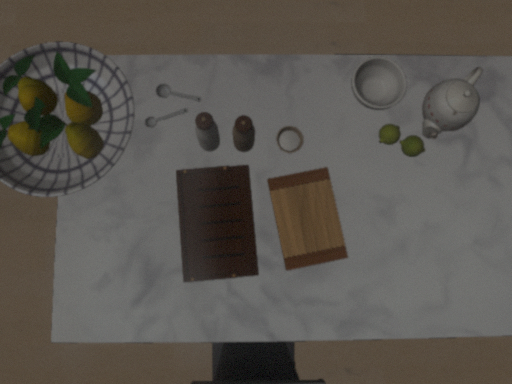

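View pics/side0.png

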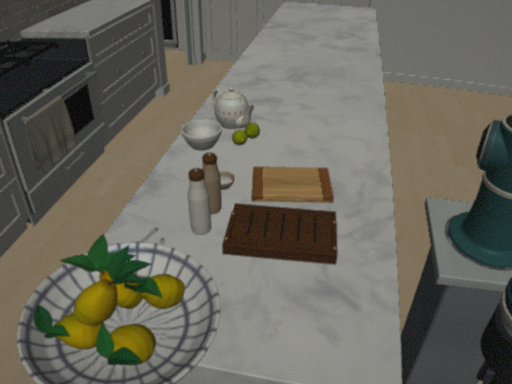

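The top view shows the base at left, with its open front edge around column 250, and the board at right with corners near (268,179), (327,168), (346,259) and (286,270). The mills (207,130; 243,132) and the bowl (289,139) stand beyond, at larger x.

```bash
python3 - <<'E'
from h import *
im=cv2.imread('pics/top0.png')
hsv=cv2.cvtColor(im,cv2.COLOR_BGR2HSV)
m=((hsv[...,1]>75)).astype(np.uint8); m[:155]=0;m[300:]=0;m[:,:165]=0;m[:,360:]=0
m=cv2.morphologyEx(m,cv2.MORPH_CLOSE,np.ones((3,3)))
n,l,st,_=cv2.connectedComponentsWithStats(m)
for i in range(1,n):
    if st[i,4]<1500: continue
    c,_=cv2.findContours((l==i).astype(np.uint8),0,2)
    c=max(c,key=cv2.contourArea); q=cv2.approxPolyDP(cv2.convexHull(c),5,True)[:,0]
    print(st[i],q.tolist())
    z=20 if st[i,0]>230 else 22
    # top-plane rect on rectified plane coords
    P=np.array([onz('top',p,z)[:2] for p in c[:,0]],np.float32)
    print('rect',z,cv2.minAreaRect(P)); print([onz('top',p,z)[:2].round(1).tolist() for p in q])
E
python3 - <<'E'
import cv2
im=cv2.imread('pics/top0.png')[150:295,165:360]
im=cv2.convertScaleAbs(im,alpha=1.8); cv2.imwrite('pics/c1.png',cv2.resize(im,None,fx=4,fy=4,interpolation=cv2.INTER_CUBIC))
E
```

```text
[ 198  166   59  112 4974] [[245, 166], [256, 273], [218, 276], [203, 254], [198, 196], [208, 169]]
rect 22 ((528.1958618164062, 72.71941375732422), (261.8562316894531, 126.51068115234375), 4.109284400939941)
[[660.3, 25.9], [405.0, 2.2], [399.1, 91.2], [450.4, 126.4], [588.0, 139.2], [653.6, 115.5]]
[ 268  168   79  102 5668] [[326, 168], [346, 256], [287, 269], [268, 179]]
rect 20 ((534.0845947265625, -120.71898651123047), (221.0509033203125, 148.7449951171875), 10.725462913513184)
[[654.3, -171.5], [441.7, -211.9], [413.3, -71.0], [628.2, -29.5]]
```

View pics/c1.png

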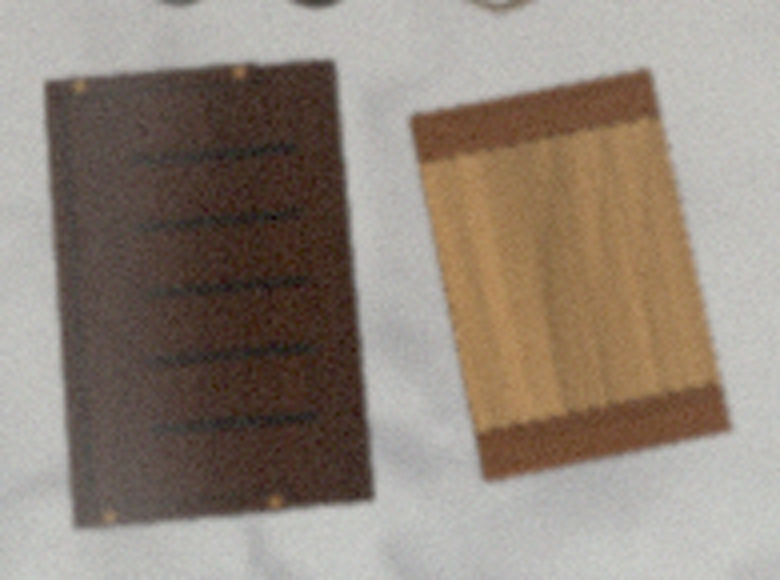

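```bash
cat >> h.py <<'E'
def basefit():
    f=[onz('top',p,22)[:2] for p in [(248.3,165.2),(258.3,274.3)]]
    b=[onz('top',p,32)[:2] for p in [(176.3,170),(183.8,281.5)]]
    return f,b
E
python3 - <<'E'
from h import *
f,b=basefit();f=np.array(f);b=np.array(b)
print(f,b,np.linalg.norm(f[0]-f[1]),np.linalg.norm(b[0]-b[1]),np.linalg.norm(f.mean(0)-b.mean(0)))
y=(f[1]-f[0])+(b[1]-b[0]); y/=np.linalg.norm(y); x=np.array([-y[1],y[0]])*-1
x=np.array([y[1],-y[0]])
print('y',y,'x',x,'front',f.mean(0),'origin est',f.mean(0)+88*x,'alt',(f.mean(0)+b.mean(0))/2)
B=np.array([onz('top',p,20)[:2] for p in [(327.5,167.5),(347.5,257.7),(286,269.8),(267.8,178.7)]])
d=B-f.mean(0);print('board in front frame',np.c_[d@x,d@y].round(1),B.round(1))
for p in [(207,130),(243,132),(289,139)]:print(onz('top',p,100).round())
print(onz('top',(289,139),29))
E
```

```text
[[662.18295534  17.9116799 ]
 [401.96582519  -3.16915562]] [[649.86135906 190.32402712]
 [388.08391156 169.38933144]] 261.0696390811183 262.61320131356547 172.9822970934388
y [-0.99677631 -0.08023088] x [-0.08023088  0.99677631] front [532.07439026   7.37126214] origin est [525.01407254  95.08757712] alt [525.52351279  93.61397071]
board in front frame [[-191.9 -108.4]
 [-214.4  111.9]
 [ -66.   126.3]
 [ -44.   -93.7]] [[ 655.5 -175.2]
 [ 437.7 -215.3]
 [ 411.4  -68.6]
 [ 629.   -29. ]]
[728. 110. 100.]
[722.  30. 100.]
[706. -74. 100.]
[724.99677501 -81.69348196  29.        ]
```

>>> servo_tool(moves=[{"hand": 1, "tx": -19.6, "ty": -24.1, "tz": 0, "spin": 67}, {"hand": 1, "tx": -19.6, "ty": -24.1, "tz": 0, "spin": 67}, {"hand": 1, "tx": -19.6, "ty": -24.1, "tz": 0, "spin": 67}, {"hand": 1, "tx": -19.6, "ty": -24.1, "tz": 0, "spin": 67}, {"hand": 1, "tx": -19.6, "ty": -24.1, "tz": 0, "spin": 67}, {"hand": 1, "tx": -19.6, "ty": -24.1, "tz": 0, "spin": 67}, {"hand": 1, "tx": -19.6, "ty": -24.1, "tz": 0, "spin": 67}, {"hand": 1, "tx": -19.6, "ty": -24.1, "tz": 0, "spin": 67}, {"hand": 1, "tx": -19.6, "ty": -24.1, "tz": 0, "spin": 67}, {"hand": 1, "tx": -19.6, "ty": -24.1, "tz": 0, "spin": 67}])

```text
time: 0.93
position: [360.7, 248.2, 231.0]
ee_rot: [[-0.074, 0.997, -0.0], [0.997, 0.074, -0.0], [-0.0, -0.0, -1.0]]
force: [1.3, 0.7, 0.8]
gripper_width: 1.003
grip_force: 0.0
```

>>> servo_tool(moves=[{"hand": 1, "tx": -16.4, "ty": 4.83, "tz": 0, "spin": 0.3}, {"hand": 1, "tx": -16.4, "ty": 4.83, "tz": 0, "spin": 0.3}, {"hand": 1, "tx": -16.4, "ty": 4.83, "tz": 0, "spin": 0.3}, {"hand": 1, "tx": -16.4, "ty": 4.83, "tz": 0, "spin": 0.3}, {"hand": 1, "tx": -16.4, "ty": 4.83, "tz": 0, "spin": 0.3}, {"hand": 1, "tx": -16.4, "ty": 4.83, "tz": 0, "spin": 0.3}, {"hand": 1, "tx": -16.4, "ty": 4.83, "tz": 0, "spin": 0.3}, {"hand": 1, "tx": -16.4, "ty": 4.83, "tz": 0, "spin": 0.3}, {"hand": 1, "tx": -16.4, "ty": 4.83, "tz": 0, "spin": 0.3}, {"hand": 1, "tx": -16.4, "ty": 4.83, "tz": 0, "spin": 0.3}])

```text
time: 1.77
position: [509.6, -141.2, 230.9]
ee_rot: [[-0.073, 0.997, -0.0], [0.997, 0.073, 0.0], [0.0, -0.0, -1.0]]
force: [0.3, 0.5, -0.2]
gripper_width: 0.997
grip_force: 0.0
```

>>> servo_tool(moves=[{"hand": 1, "tx": -3.13, "ty": 0.85, "tz": 0, "spin": -0.4}, {"hand": 1, "tx": -3.13, "ty": 0.85, "tz": 0, "spin": -0.4}, {"hand": 1, "tx": -3.13, "ty": 0.85, "tz": 0, "spin": -0.4}, {"hand": 1, "tx": -3.13, "ty": 0.85, "tz": 1.3, "spin": -0.4}, {"hand": 1, "tx": -3.13, "ty": 0.85, "tz": 2.6, "spin": -0.4}, {"hand": 1, "tx": -3.13, "ty": 0.85, "tz": 3.9, "spin": -0.4}, {"hand": 1, "tx": -3.13, "ty": 0.85, "tz": 5.2, "spin": -0.4}, {"hand": 1, "tx": -3.13, "ty": 0.85, "tz": 6.5, "spin": -0.4}, {"hand": 1, "tx": -3.13, "ty": 0.85, "tz": 7.5, "spin": -0.4}, {"hand": 1, "tx": -3.13, "ty": 0.85, "tz": 7.8, "spin": -0.4}])

```text
time: 2.6
position: [536.9, -228.1, -8.8]
ee_rot: [[-0.08, 0.997, -0.01], [0.997, 0.08, 0.005], [0.006, -0.01, -1.0]]
force: [-1.3, 0.9, -0.4]
gripper_width: 1.001
grip_force: 0.0
```

>>> servo_tool(moves=[{"hand": 1, "tz": 0}, {"hand": 1, "tz": 0.03}, {"hand": 1, "tz": 0.06}, {"hand": 1, "tz": 0.1}, {"hand": 1, "tz": 0.13}, {"hand": 1, "tz": 0.16}, {"hand": 1, "tz": 0.2}, {"hand": 1, "tz": 0.23}, {"hand": 1, "tz": 0.23}, {"hand": 1, "tz": 0.23}])

```text
validation failed for argument at $.mo...
```

```bash
python3 - <<'E'
from h import *
s,im=grab('side','side1.png'); print(s['position'],s['force'],s['time'])
c=cv2.convertScaleAbs(cv2.imread('pics/side1.png')[100:300,180:420],alpha=1.7); cv2.imwrite('pics/side1c.png',cv2.resize(c,None,fx=3,fy=3))
E
```

```text
[ 536.85053879 -228.08335448   -8.84783763] [-1.28616477  0.89939623 -0.39831415] 2.6
```

View pics/side1c.png

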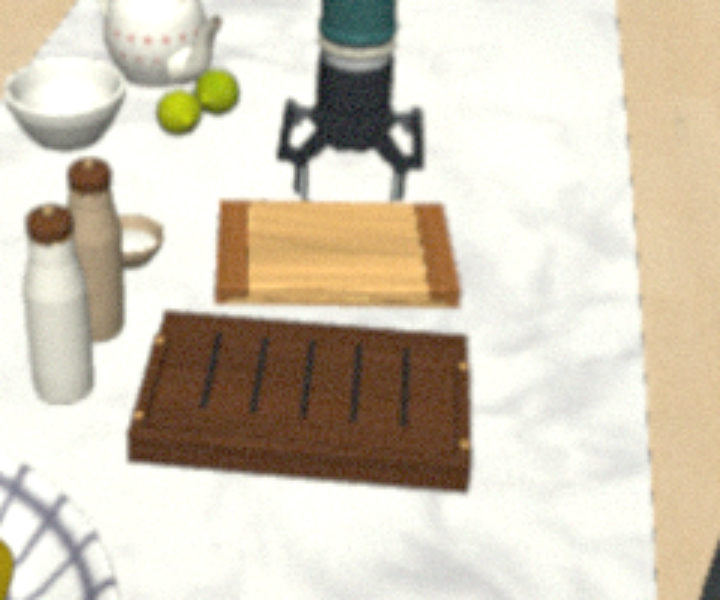

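The side view shows the open gripper behind the board's outer edge, with the fingertips at crop (303,200) and (400,200), clear of everything.

>>> servo_tool(moves=[{"hand": 1, "tx": 0, "ty": 0, "tz": 0, "spin": 0}, {"hand": 1, "tx": 0, "ty": 0, "tz": 0, "spin": 0}, {"hand": 1, "tx": 0, "ty": 0, "tz": 0, "spin": 0}, {"hand": 1, "tx": 0, "ty": 0, "tz": 0, "spin": 0}, {"hand": 1, "tx": 0, "ty": 0, "tz": 0.05, "spin": 0}, {"hand": 1, "tx": 0, "ty": 0, "tz": 0.1, "spin": 0}, {"hand": 1, "tx": 0, "ty": 0, "tz": 0.15, "spin": 0}, {"hand": 1, "tx": 0, "ty": 0, "tz": 0.2, "spin": 0}, {"hand": 1, "tx": 0, "ty": 0, "tz": 0.2, "spin": 0}, {"hand": 1, "tx": 0, "ty": 0, "tz": 0.2, "spin": 0}])

```text
time: 3.48
position: [541.7, -230.7, -9.0]
ee_rot: [[-0.08, 0.997, -0.001], [0.997, 0.08, 0.0], [0.0, -0.001, -1.0]]
force: [-0.6, 0.8, 0.2]
gripper_width: 0.996
grip_force: 0.0
```

>>> servo_tool(moves=[{"hand": 1, "tx": 0.2, "ty": 0, "tz": 0.07, "spin": 0}, {"hand": 1, "tx": 0.4, "ty": 0, "tz": 0.07, "spin": 0}, {"hand": 1, "tx": 0.6, "ty": 0, "tz": 0.07, "spin": 0}, {"hand": 1, "tx": 0.8, "ty": 0, "tz": 0.07, "spin": 0}, {"hand": 1, "tx": 1.0, "ty": 0, "tz": 0.07, "spin": 0}, {"hand": 1, "tx": 1.2, "ty": 0, "tz": 0.07, "spin": 0}, {"hand": 1, "tx": 1.4, "ty": 0, "tz": 0.07, "spin": 0}, {"hand": 1, "tx": 1.6, "ty": 0, "tz": 0.07, "spin": 0}, {"hand": 1, "tx": 1.8, "ty": 0, "tz": 0.07, "spin": 0}, {"hand": 1, "tx": 2.0, "ty": 0, "tz": 0.07, "spin": 0}])

```text
time: 4.32
position: [537.3, -170.4, -10.7]
ee_rot: [[-0.08, 0.997, 0.0], [0.997, 0.08, -0.0], [-0.0, 0.0, -1.0]]
force: [1.2, -1.8, -1.0]
gripper_width: 1.001
grip_force: 0.9
```

>>> servo_tool(moves=[{"hand": 1, "tx": 0.1, "ty": 0, "tz": 0, "spin": 0}, {"hand": 1, "tx": 0.15, "ty": 0, "tz": 0, "spin": 0}, {"hand": 1, "tx": 0.2, "ty": 0, "tz": 0, "spin": 0}, {"hand": 1, "tx": 0.25, "ty": 0, "tz": 0, "spin": 0}, {"hand": 1, "tx": 0.3, "ty": 0, "tz": 0, "spin": 0}, {"hand": 1, "tx": 0.35, "ty": 0, "tz": 0, "spin": 0}, {"hand": 1, "tx": 0.4, "ty": 0, "tz": 0, "spin": 0}, {"hand": 1, "tx": 0.43, "ty": 0, "tz": 0, "spin": 0}, {"hand": 1, "tx": 0.45, "ty": 0, "tz": 0, "spin": 0}, {"hand": 1, "tx": 0.45, "ty": 0, "tz": 0, "spin": 0}])

```text
time: 5.15
position: [536.2, -157.5, -10.7]
ee_rot: [[-0.08, 0.997, 0.0], [0.997, 0.08, 0.0], [0.0, 0.0, -1.0]]
force: [-0.3, -0.9, -0.2]
gripper_width: 1.001
grip_force: 1.0
```

>>> servo_tool(moves=[{"hand": 1, "tx": 0.03, "ty": 0, "tz": 0, "spin": 0}, {"hand": 1, "tx": 0.06, "ty": 0, "tz": 0, "spin": 0}, {"hand": 1, "tx": 0.09, "ty": 0, "tz": 0, "spin": 0}, {"hand": 1, "tx": 0.12, "ty": 0, "tz": 0, "spin": 0}, {"hand": 1, "tx": 0.12, "ty": 0, "tz": 0, "spin": 0}, {"hand": 1, "tx": 0.12, "ty": 0, "tz": 0, "spin": 0}, {"hand": 1, "tx": 0.12, "ty": 0, "tz": 0, "spin": 0}, {"hand": 1, "tx": 0.12, "ty": 0, "tz": 0, "spin": 0}, {"hand": 1, "tx": 0.12, "ty": 0, "tz": 0, "spin": 0}, {"hand": 1, "tx": 0.12, "ty": 0, "tz": 0, "spin": 0}])

```text
time: 5.98
position: [536.1, -154.4, -10.7]
ee_rot: [[-0.081, 0.997, 0.001], [0.997, 0.081, -0.001], [-0.001, 0.001, -1.0]]
force: [0.9, -4.1, -0.8]
gripper_width: 0.998
grip_force: 2.5
```

```bash
python3 - <<'E'
from h import *
s,im=grab('top','top2.png'); 
c=cv2.convertScaleAbs(cv2.imread('pics/top2.png')[150:295,165:360],alpha=1.8); cv2.imwrite('pics/top2c.png',cv2.resize(c,None,fx=4,fy=4,interpolation=cv2.INTER_CUBIC))
E
```

```text
(no output)
```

View pics/top2c.png

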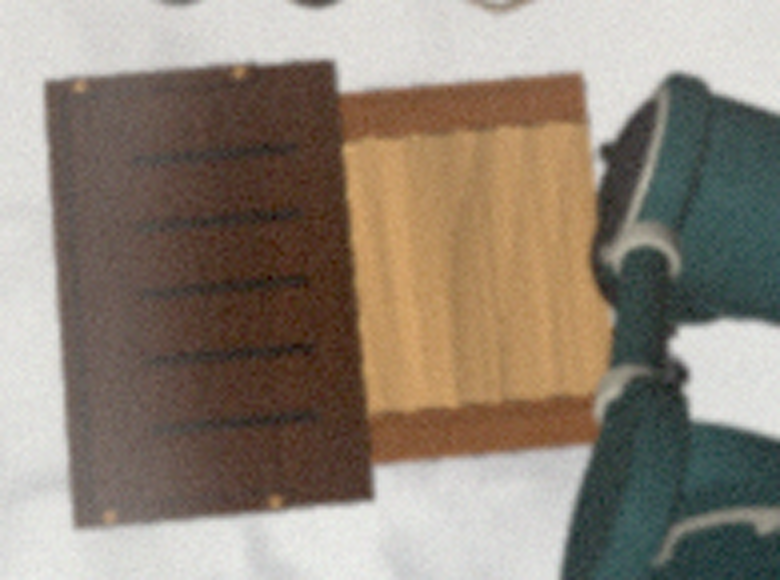

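The board is squared against the front face and nearly centred: end margins are 32 px and 36 px in the crop. Next I press on it.

>>> servo_tool(moves=[{"hand": 1, "tx": 0.03, "ty": 0, "tz": 0, "spin": 0}, {"hand": 1, "tx": 0.06, "ty": 0, "tz": 0, "spin": 0}, {"hand": 1, "tx": 0.06, "ty": 0, "tz": 0, "spin": 0}, {"hand": 1, "tx": 0.06, "ty": 0, "tz": 0, "spin": 0}, {"hand": 1, "tx": 0.06, "ty": 0, "tz": 0, "spin": 0}, {"hand": 1, "tx": 0.06, "ty": 0, "tz": 0, "spin": 0}, {"hand": 1, "tx": 0.06, "ty": 0, "tz": 0, "spin": 0}, {"hand": 1, "tx": 0.06, "ty": 0, "tz": 0, "spin": 0}, {"hand": 1, "tx": 0.06, "ty": 0, "tz": 0, "spin": 0}, {"hand": 1, "tx": 0.06, "ty": 0, "tz": 0, "spin": 0}])

```text
time: 6.87
position: [536.1, -154.4, -10.6]
ee_rot: [[-0.081, 0.997, 0.001], [0.997, 0.081, -0.003], [-0.003, 0.001, -1.0]]
force: [1.4, -11.5, -2.6]
gripper_width: 0.998
grip_force: 5.9
```

>>> servo_tool(moves=[{"hand": 1, "tx": 0.02, "ty": 0, "tz": -0.05, "spin": 0}, {"hand": 1, "tx": 0.02, "ty": 0, "tz": -0.12, "spin": 0}, {"hand": 1, "tx": 0.02, "ty": 0, "tz": -0.2, "spin": 0}, {"hand": 1, "tx": 0.02, "ty": 0, "tz": -0.28, "spin": 0}, {"hand": 1, "tx": 0.02, "ty": 0, "tz": -0.36, "spin": 0}, {"hand": 1, "tx": 0.02, "ty": 0, "tz": -0.44, "spin": 0}, {"hand": 1, "tx": 0.02, "ty": 0, "tz": -0.52, "spin": 0}, {"hand": 1, "tx": 0.02, "ty": 0, "tz": -0.6, "spin": 0}, {"hand": 1, "tx": 0.02, "ty": 0, "tz": -0.68, "spin": 0}, {"hand": 1, "tx": 0.02, "ty": 0, "tz": -0.68, "spin": 0}])

```text
time: 7.7
position: [536.2, -154.3, 10.4]
ee_rot: [[-0.081, 0.997, 0.001], [0.997, 0.081, -0.004], [-0.004, 0.001, -1.0]]
force: [0.4, -12.9, -1.1]
gripper_width: 1.001
grip_force: 6.5
```

```bash
python3 - <<'E'
from h import *
s,im=grab('side','side3.png'); print(s['position'],s['force'],s['wrist_torque'])
c=cv2.convertScaleAbs(cv2.imread('pics/side3.png')[140:280,200:380],alpha=1.7); cv2.imwrite('pics/side3c.png',cv2.resize(c,None,fx=4,fy=4))
E
```

```text
[ 536.18806286 -154.27417595   10.41973509] [  0.42677661 -12.94545148  -1.14206711] [-2.00303676  0.1264551   0.03645053]
```

View pics/side3c.png

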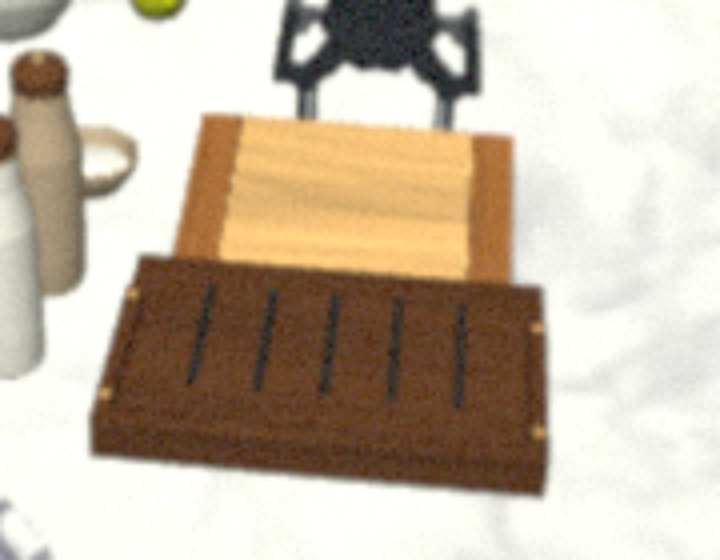

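```bash
cat >> h.py <<'E'
F=np.array([532.,7.4]);XB=np.array([-.0802,.9968]);YB=np.array([-.9968,-.0802])
def W(x,y,z): return [*(F+x*XB+y*YB),z]
E
python3 - <<'E'
from h import *
for t in (0,4,8,10):
    a=np.radians(t); P=-20*np.sin(a); 
    for y in(-110.5,113.5): print(t,y,proj('side',W(P-150*np.cos(a)+20*np.sin(a),y,150*np.sin(a)+20*np.cos(a))))
print('seen',(200+203/4,140+116/4),(200+513/4,140+136/4))
E
```

```text
0 -110.5 [251.77101964 173.75861045]
0 113.5 [329.06364262 179.71767194]
4 -110.5 [251.75610461 170.80746877]
4 113.5 [329.42275204 176.75349268]
8 -110.5 [251.70618346 168.005031  ]
8 113.5 [329.78094065 173.94231802]
10 -110.5 [251.66797741 166.66358989]
10 113.5 [329.95932296 172.59815276]
seen (250.75, 169.0) (328.25, 174.0)
```

The board's outer edge is about 8° up and following the fingers.

>>> servo_tool(moves=[{"hand": 1, "tx": 0.01, "ty": 0, "tz": -0.1, "spin": 0}, {"hand": 1, "tx": 0.02, "ty": 0, "tz": -0.21, "spin": 0}, {"hand": 1, "tx": 0.03, "ty": 0, "tz": -0.31, "spin": 0}, {"hand": 1, "tx": 0.05, "ty": 0, "tz": -0.41, "spin": 0}, {"hand": 1, "tx": 0.06, "ty": 0, "tz": -0.51, "spin": 0}, {"hand": 1, "tx": 0.08, "ty": 0, "tz": -0.61, "spin": 0}, {"hand": 1, "tx": 0.1, "ty": 0, "tz": -0.71, "spin": 0}, {"hand": 1, "tx": 0.12, "ty": 0, "tz": -0.81, "spin": 0}, {"hand": 1, "tx": 0.15, "ty": 0, "tz": -0.9, "spin": 0}, {"hand": 1, "tx": 0.17, "ty": 0, "tz": -1.0, "spin": 0}])

```text
time: 8.58
position: [535.8, -149.4, 40.6]
ee_rot: [[-0.081, 0.997, 0.002], [0.997, 0.081, -0.005], [-0.005, 0.001, -1.0]]
force: [-0.0, -12.4, 0.3]
gripper_width: 1.004
grip_force: 6.3
```

>>> servo_tool(moves=[{"hand": 1, "tx": 0.03, "ty": 0, "tz": -0.12, "spin": 0}, {"hand": 1, "tx": 0.07, "ty": 0, "tz": -0.24, "spin": 0}, {"hand": 1, "tx": 0.12, "ty": 0, "tz": -0.35, "spin": 0}, {"hand": 1, "tx": 0.16, "ty": 0, "tz": -0.47, "spin": 0}, {"hand": 1, "tx": 0.21, "ty": 0, "tz": -0.58, "spin": 0}, {"hand": 1, "tx": 0.26, "ty": 0, "tz": -0.7, "spin": 0}, {"hand": 1, "tx": 0.32, "ty": 0, "tz": -0.81, "spin": 0}, {"hand": 1, "tx": 0.38, "ty": 0, "tz": -0.92, "spin": 0}, {"hand": 1, "tx": 0.44, "ty": 0, "tz": -1.02, "spin": 0}, {"hand": 1, "tx": 0.5, "ty": 0, "tz": -1.13, "spin": 0}])

```text
time: 9.42
position: [534.8, -135.3, 75.4]
ee_rot: [[-0.082, 0.997, 0.002], [0.997, 0.082, -0.006], [-0.007, 0.001, -1.0]]
force: [-2.1, -16.1, 5.7]
gripper_width: 0.997
grip_force: 7.4
```

>>> servo_tool(moves=[{"hand": 1, "tx": 0.05, "ty": 0, "tz": -0.08, "spin": 0}, {"hand": 1, "tx": 0.12, "ty": 0, "tz": -0.16, "spin": 0}, {"hand": 1, "tx": 0.19, "ty": 0, "tz": -0.23, "spin": 0}, {"hand": 1, "tx": 0.26, "ty": 0, "tz": -0.3, "spin": 0}, {"hand": 1, "tx": 0.34, "ty": 0, "tz": -0.36, "spin": 0}, {"hand": 1, "tx": 0.42, "ty": 0, "tz": -0.41, "spin": 0}, {"hand": 1, "tx": 0.5, "ty": 0, "tz": -0.45, "spin": 0}, {"hand": 1, "tx": 0.58, "ty": 0, "tz": -0.48, "spin": 0}, {"hand": 1, "tx": 0.66, "ty": 0, "tz": -0.51, "spin": 0}, {"hand": 1, "tx": 0.75, "ty": 0, "tz": -0.54, "spin": 0}])

```text
time: 10.25
position: [535.0, -117.1, 95.2]
ee_rot: [[-0.083, 0.996, 0.006], [0.996, 0.084, -0.014], [-0.015, 0.005, -1.0]]
force: [-7.4, -28.6, 22.1]
gripper_width: 1.004
grip_force: 14.3
```

>>> servo_tool(moves=[{"hand": 1, "tx": -0.06, "ty": 0, "tz": 0, "spin": 0}, {"hand": 1, "tx": -0.12, "ty": 0, "tz": 0.03, "spin": 0}, {"hand": 1, "tx": -0.15, "ty": 0, "tz": 0.08, "spin": 0}, {"hand": 1, "tx": -0.15, "ty": 0, "tz": 0.14, "spin": 0}, {"hand": 1, "tx": -0.15, "ty": 0, "tz": 0.18, "spin": 0}, {"hand": 1, "tx": -0.15, "ty": 0, "tz": 0.2, "spin": 0}, {"hand": 1, "tx": -0.15, "ty": 0, "tz": 0.2, "spin": 0}, {"hand": 1, "tx": -0.15, "ty": 0, "tz": 0.2, "spin": 0}, {"hand": 1, "tx": -0.15, "ty": 0, "tz": 0.2, "spin": 0}, {"hand": 1, "tx": -0.15, "ty": 0, "tz": 0.2, "spin": 0}])

```text
time: 11.08
position: [536.6, -118.1, 88.2]
ee_rot: [[-0.082, 0.997, 0.009], [0.997, 0.082, -0.008], [-0.009, 0.008, -1.0]]
force: [0.6, -15.8, 12.8]
gripper_width: 0.998
grip_force: 7.8
```

```bash
python3 - <<'E'
from h import *
s,im=grab('side','side4.png'); print(s['position'],s['force'],s['wrist_torque'])
c=cv2.convertScaleAbs(cv2.imread('pics/side4.png')[110:260,200:380],alpha=1.7); cv2.imwrite('pics/side4c.png',cv2.resize(c,None,fx=4,fy=4))
E
```

```text
[ 536.63321933 -118.12480371   88.18595461] [  0.55268747 -15.77953331  12.83157162] [-2.29294993  0.02695034  0.09853348]
```

View pics/side4c.png

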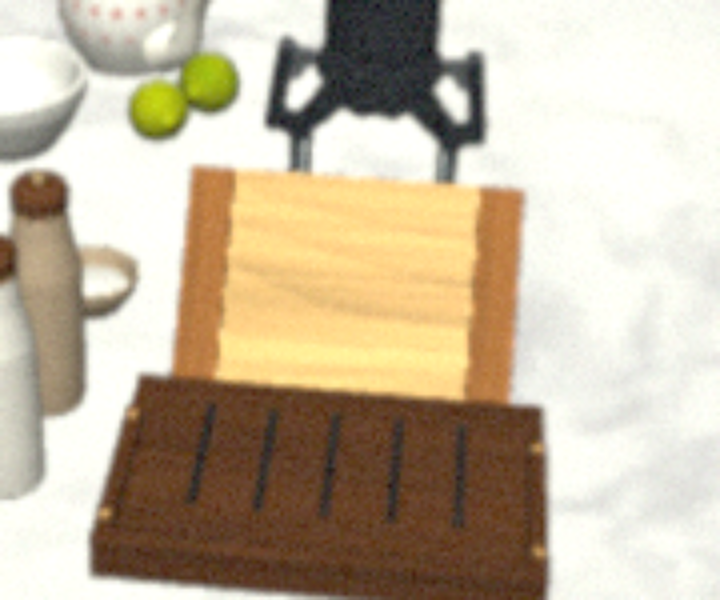

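The board stands about 46° up, square to the base, with the fingers still behind it.

>>> servo_tool(moves=[{"hand": 1, "tx": 0.08, "ty": 0, "tz": -0.09, "spin": 0}, {"hand": 1, "tx": 0.17, "ty": 0, "tz": -0.18, "spin": 0}, {"hand": 1, "tx": 0.25, "ty": 0, "tz": -0.26, "spin": 0}, {"hand": 1, "tx": 0.34, "ty": 0, "tz": -0.34, "spin": 0}, {"hand": 1, "tx": 0.43, "ty": 0, "tz": -0.42, "spin": 0}, {"hand": 1, "tx": 0.52, "ty": 0, "tz": -0.5, "spin": 0}, {"hand": 1, "tx": 0.62, "ty": 0, "tz": -0.57, "spin": 0}, {"hand": 1, "tx": 0.72, "ty": 0, "tz": -0.64, "spin": 0}, {"hand": 1, "tx": 0.83, "ty": 0, "tz": -0.71, "spin": 0}, {"hand": 1, "tx": 0.93, "ty": 0, "tz": -0.77, "spin": 0}])

```text
time: 11.97
position: [534.2, -88.7, 111.4]
ee_rot: [[-0.081, 0.997, 0.009], [0.997, 0.081, -0.006], [-0.006, 0.008, -1.0]]
force: [-0.0, -11.2, 14.3]
gripper_width: 0.998
grip_force: 7.1
```

>>> servo_tool(moves=[{"hand": 1, "tx": 0.08, "ty": 0, "tz": -0.05, "spin": 0}, {"hand": 1, "tx": 0.17, "ty": 0, "tz": -0.11, "spin": 0}, {"hand": 1, "tx": 0.26, "ty": 0, "tz": -0.17, "spin": 0}, {"hand": 1, "tx": 0.35, "ty": 0, "tz": -0.22, "spin": 0}, {"hand": 1, "tx": 0.45, "ty": 0, "tz": -0.26, "spin": 0}, {"hand": 1, "tx": 0.55, "ty": 0, "tz": -0.3, "spin": 0}, {"hand": 1, "tx": 0.65, "ty": 0, "tz": -0.34, "spin": 0}, {"hand": 1, "tx": 0.76, "ty": 0, "tz": -0.37, "spin": 0}, {"hand": 1, "tx": 0.87, "ty": 0, "tz": -0.4, "spin": 0}, {"hand": 1, "tx": 0.97, "ty": 0, "tz": -0.43, "spin": 0}])

```text
time: 12.8
position: [531.4, -57.7, 123.8]
ee_rot: [[-0.081, 0.997, 0.008], [0.997, 0.081, -0.002], [-0.003, 0.007, -1.0]]
force: [2.1, -4.9, 13.4]
gripper_width: 1.003
grip_force: 5.4
```

>>> servo_tool(moves=[{"hand": 1, "tx": 0.08, "ty": 0, "tz": -0.03, "spin": 0}, {"hand": 1, "tx": 0.16, "ty": 0, "tz": -0.05, "spin": 0}, {"hand": 1, "tx": 0.24, "ty": 0, "tz": -0.07, "spin": 0}, {"hand": 1, "tx": 0.31, "ty": 0, "tz": -0.09, "spin": 0}, {"hand": 1, "tx": 0.37, "ty": 0, "tz": -0.1, "spin": 0}, {"hand": 1, "tx": 0.43, "ty": 0, "tz": -0.11, "spin": 0}, {"hand": 1, "tx": 0.48, "ty": 0, "tz": -0.12, "spin": 0}, {"hand": 1, "tx": 0.52, "ty": 0, "tz": -0.12, "spin": 0}, {"hand": 1, "tx": 0.54, "ty": 0, "tz": -0.12, "spin": 0}, {"hand": 1, "tx": 0.54, "ty": 0, "tz": -0.12, "spin": 0}])

```text
time: 13.63
position: [526.1, -39.8, 123.2]
ee_rot: [[-0.08, 0.997, -0.001], [0.997, 0.08, 0.001], [0.001, -0.001, -1.0]]
force: [-0.2, -0.8, 0.7]
gripper_width: 1.001
grip_force: 0.0
```

```bash
python3 - <<'E'
from h import *
s,im=grab('side','side5.png'); print(s['position'],s['force'])
c=cv2.convertScaleAbs(cv2.imread('pics/side5.png')[90:260,200:380],alpha=1.7); cv2.imwrite('pics/side5c.png',cv2.resize(c,None,fx=3.5,fy=3.5))
E
```

```text
[526.07118851 -39.82057627 123.1850736 ] [-0.21333241 -0.80730192  0.71640632]
```

View pics/side5c.png

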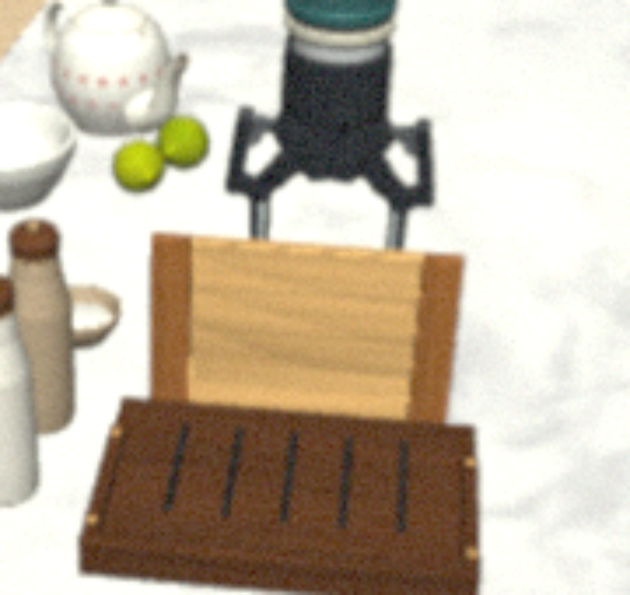

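The board is upright against the front face with the fingers clear (force about 0). Next I lift, turn 90° and straddle its top edge.

>>> servo_tool(moves=[{"hand": 1, "tx": -0.1, "ty": 0, "tz": -1.0, "spin": 0}, {"hand": 1, "tx": -0.1, "ty": 0, "tz": -2.2, "spin": 0}, {"hand": 1, "tx": -0.1, "ty": 0, "tz": -3.3, "spin": 0}, {"hand": 1, "tx": 0.3, "ty": 0.1, "tz": -3.3, "spin": 7}, {"hand": 0.7, "tx": 0.6, "ty": 0.2, "tz": -3.3, "spin": 14}, {"hand": 0.7, "tx": 1.0, "ty": 0.3, "tz": -3.3, "spin": 21}, {"hand": 0.7, "tx": 1.3, "ty": 0.32, "tz": -3.3, "spin": 28}, {"hand": 0.7, "tx": 1.49, "ty": 0.32, "tz": -3.3, "spin": 35}, {"hand": 0.7, "tx": 1.49, "ty": 0.32, "tz": -3.3, "spin": 42}, {"hand": 0.7, "tx": 1.49, "ty": 0.32, "tz": -3.3, "spin": 49}])

```text
time: 14.52
position: [531.6, 5.5, 221.1]
ee_rot: [[0.703, 0.711, -0.003], [0.711, -0.703, 0.001], [-0.001, -0.002, -1.0]]
force: [-0.9, 0.1, -0.5]
gripper_width: 0.699
grip_force: 0.0
```

>>> servo_tool(moves=[{"hand": 0.7, "tx": 0, "ty": 0, "tz": 0, "spin": 7}, {"hand": 0.7, "tx": 0, "ty": 0, "tz": 0, "spin": 14}, {"hand": 0.7, "tx": 0, "ty": 0, "tz": 0, "spin": 21}, {"hand": 0.7, "tx": 0, "ty": 0, "tz": 0, "spin": 28}, {"hand": 0.7, "tx": 0, "ty": 0, "tz": 0, "spin": 35}, {"hand": 0.7, "tx": 0, "ty": 0, "tz": 0, "spin": 41}, {"hand": 0.7, "tx": 0, "ty": 0, "tz": 0, "spin": 41}, {"hand": 0.7, "tx": 0, "ty": 0, "tz": 0, "spin": 41}, {"hand": 0.7, "tx": 0, "ty": 0, "tz": 0, "spin": 41}, {"hand": 0.7, "tx": 0, "ty": 0, "tz": 0, "spin": 41}])

```text
time: 15.35
position: [532.4, 4.8, 221.9]
ee_rot: [[0.997, 0.082, -0.001], [0.082, -0.997, 0.0], [-0.001, -0.0, -1.0]]
force: [-0.5, 0.2, 0.9]
gripper_width: 0.702
grip_force: 0.0
```

```bash
python3 - <<'E'
from h import *
s,im=grab('wrist','wr6.png'); print(s['position'],s['force'],s['q'])
d=s['position'][:2]-F;print('front frame',d@XB,d@YB)
for x in(-20,0):
  for y in(-112,112): print(x,y,proj('wrist',W(x,y,150),s))
c=cv2.convertScaleAbs(cv2.imread('pics/wr6.png'),alpha=1.7); cv2.imwrite('pics/wr6c.png',c)
E
```

```text
[532.35145534   4.76616997 221.94957562] [-0.46123857  0.17156547  0.87885922] [-2.17201972e+00  1.85683275e-02  1.09893409e+02  6.79283315e-03
  7.01294854e+01  8.31175358e+01]
front frame -2.6535884884548744 -0.13909751961144634
-20 -112 [284.36121771  40.49348309]
-20 112 [276.99253275 327.28767625]
0 -112 [253.63307969  40.33198813]
0 112 [253.74232134 327.31579295]
```

View pics/wr6c.png

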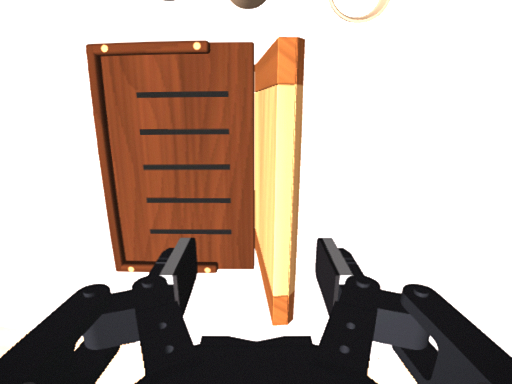

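The wrist view shows the board standing with its foot at the front face (column ~255) and its top edge at columns ~278–303. It leans about 6° away from the base and is centred along y. I shift the straddle outward to match.

>>> servo_tool(moves=[{"hand": 0.7, "tx": 0, "ty": 0.4, "tz": 0, "spin": 0}, {"hand": 0.7, "tx": 0, "ty": 0.73, "tz": 0, "spin": 0}, {"hand": 0.7, "tx": 0, "ty": 0.73, "tz": 0.5, "spin": 0}, {"hand": 0.7, "tx": 0, "ty": 0.73, "tz": 1.2, "spin": 0}, {"hand": 0.7, "tx": 0, "ty": 0.73, "tz": 1.9, "spin": 0}, {"hand": 0.7, "tx": 0, "ty": 0.73, "tz": 2.5, "spin": 0}, {"hand": 0.7, "tx": 0, "ty": 0.73, "tz": 3.0, "spin": 0}, {"hand": 0.7, "tx": 0, "ty": 0.73, "tz": 3.4, "spin": 0}, {"hand": 0.7, "tx": 0, "ty": 0.73, "tz": 3.7, "spin": 0}, {"hand": 0.7, "tx": 0, "ty": 0.73, "tz": 3.8, "spin": 0}])

```text
time: 16.23
position: [533.5, -17.7, 106.7]
ee_rot: [[0.997, 0.08, -0.002], [0.08, -0.997, 0.0], [-0.002, -0.0, -1.0]]
force: [-0.2, -0.4, -0.9]
gripper_width: 0.699
grip_force: 0.0
```

>>> servo_tool(moves=[{"hand": 0.7, "tx": 0, "ty": 0, "tz": 0, "spin": 0}, {"hand": 0.7, "tx": 0, "ty": -0.1, "tz": 0, "spin": 0}, {"hand": 0.7, "tx": 0, "ty": -0.2, "tz": 0, "spin": 0}, {"hand": 0.7, "tx": 0, "ty": -0.3, "tz": 0, "spin": 0}, {"hand": 0.7, "tx": 0, "ty": -0.4, "tz": 0, "spin": 0}, {"hand": 0.7, "tx": 0, "ty": -0.5, "tz": 0, "spin": 0}, {"hand": 0.7, "tx": 0, "ty": -0.6, "tz": 0, "spin": 0}, {"hand": 0.7, "tx": 0, "ty": -0.7, "tz": 0, "spin": 0}, {"hand": 0.7, "tx": 0, "ty": -0.8, "tz": 0, "spin": 0}, {"hand": 0.7, "tx": 0, "ty": -0.9, "tz": 0, "spin": 0}])

```text
time: 17.07
position: [532.2, 10.2, 108.3]
ee_rot: [[0.997, 0.08, -0.0], [0.08, -0.997, 0.0], [-0.0, -0.0, -1.0]]
force: [-0.6, -1.0, -0.8]
gripper_width: 0.702
grip_force: 0.0
```

>>> servo_tool(moves=[{"hand": 0.7, "tx": 0, "ty": -0.05, "tz": 0, "spin": 0}, {"hand": 0.7, "tx": 0, "ty": -0.1, "tz": 0, "spin": 0}, {"hand": 0.7, "tx": 0, "ty": -0.15, "tz": 0, "spin": 0}, {"hand": 0.7, "tx": 0, "ty": -0.2, "tz": 0, "spin": 0}, {"hand": 0.7, "tx": 0, "ty": -0.25, "tz": 0, "spin": 0}, {"hand": 0.7, "tx": 0, "ty": -0.3, "tz": 0, "spin": 0}, {"hand": 0.7, "tx": 0, "ty": -0.35, "tz": 0, "spin": 0}, {"hand": 0.7, "tx": 0, "ty": -0.4, "tz": 0, "spin": 0}, {"hand": 0.7, "tx": 0, "ty": -0.4, "tz": 0, "spin": 0}, {"hand": 0.7, "tx": 0, "ty": -0.4, "tz": 0, "spin": 0}])

```text
time: 17.9
position: [531.4, 21.9, 108.3]
ee_rot: [[0.997, 0.08, 0.0], [0.08, -0.997, 0.0], [0.0, -0.0, -1.0]]
force: [-0.1, -0.9, 0.0]
gripper_width: 0.702
grip_force: 0.2
```

```bash
python3 - <<'E'
from h import *
s,im=grab('wrist','wr7.png'); print(s['position'],s['force'],s['grip_force'])
s2,b=grab('side','side7.png')
d=s['position'][:2]-F;print('front frame',d@XB,d@YB)
a=cv2.convertScaleAbs(cv2.imread('pics/wr7.png'),alpha=1.4);c=cv2.convertScaleAbs(cv2.imread('pics/side7.png')[90:260,200:380],alpha=1.7)
a=cv2.resize(a,(400,300));c=cv2.resize(c,(400,378)); cv2.imwrite('pics/c7.png',np.hstack([cv2.copyMakeBorder(a,0,78,0,0,0),c]))
E
```

```text
[531.35020856  21.86607883 108.34546577] [-0.06914272 -0.89089235  0.01728005] 0.1601763701046366
front frame 14.47190064807507 -0.5124674108329486
```

View pics/c7.png

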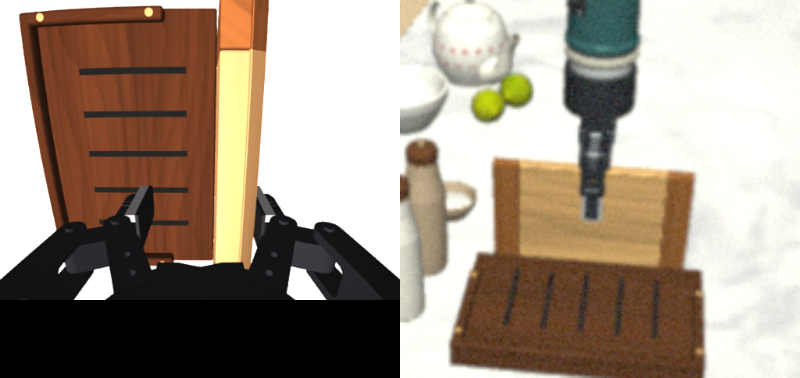

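The picture pair shows the board upright between the fingers, the inner finger over the base, with everything centred. That was my tenth view, so from here I work from numbers only.

>>> servo_tool(moves=[{"hand": 0.7, "tx": 0, "ty": -0.05, "tz": 0, "spin": 0}, {"hand": 0.7, "tx": 0, "ty": -0.1, "tz": 0, "spin": 0}, {"hand": 0.7, "tx": 0, "ty": -0.15, "tz": 0, "spin": 0}, {"hand": 0.7, "tx": 0, "ty": -0.2, "tz": 0, "spin": 0}, {"hand": 0.7, "tx": 0, "ty": -0.25, "tz": 0, "spin": 0}, {"hand": 0.7, "tx": 0, "ty": -0.3, "tz": 0, "spin": 0}, {"hand": 0.7, "tx": 0, "ty": -0.3, "tz": 0, "spin": 0}, {"hand": 0.7, "tx": 0, "ty": -0.3, "tz": 0, "spin": 0}, {"hand": 0.7, "tx": 0, "ty": -0.3, "tz": 0, "spin": 0}, {"hand": 0.7, "tx": 0, "ty": -0.3, "tz": 0, "spin": 0}])

```text
time: 18.83
position: [530.4, 30.8, 108.2]
ee_rot: [[0.997, 0.08, -0.0], [0.08, -0.997, 0.0], [-0.0, -0.0, -1.0]]
force: [1.0, 0.8, -0.2]
gripper_width: 0.701
grip_force: 0.0
```

>>> servo_tool(moves=[{"hand": 0.7, "tx": 0, "ty": -0.05, "tz": 0, "spin": 0}, {"hand": 0.7, "tx": 0, "ty": -0.1, "tz": 0, "spin": 0}, {"hand": 0.7, "tx": 0, "ty": -0.15, "tz": 0, "spin": 0}, {"hand": 0.7, "tx": 0, "ty": -0.2, "tz": 0, "spin": 0}, {"hand": 0.7, "tx": 0, "ty": -0.25, "tz": 0, "spin": 0}, {"hand": 0.7, "tx": 0, "ty": -0.3, "tz": 0, "spin": 0}, {"hand": 0.7, "tx": 0, "ty": -0.35, "tz": 0, "spin": 0}, {"hand": 0.7, "tx": 0, "ty": -0.35, "tz": 0, "spin": 0}, {"hand": 0.7, "tx": 0, "ty": -0.35, "tz": 0, "spin": 0}, {"hand": 0.7, "tx": 0, "ty": -0.35, "tz": 0, "spin": 0}])

```text
time: 19.67
position: [529.7, 41.2, 108.3]
ee_rot: [[0.997, 0.08, 0.0], [0.08, -0.997, -0.0], [0.0, 0.0, -1.0]]
force: [-0.3, -0.8, 0.2]
gripper_width: 0.701
grip_force: 0.0
```

```bash
cat >> h.py <<'E'
def edges(y,f):
    # dark-side view: for vertical line (board) at given y, classify rows along column
    s,im=grab('side',f)
    out=[]
    for yy in y:
        # follow the image curve of points (x,yy,z) : use column of plane y=yy via x sweep at z~100
        rows=[];prev=None
        for a in np.linspace(-120,150,271):
            pass
    return s,im
def pale(im):
    h=cv2.cvtColor(im,cv2.COLOR_RGB2HSV).astype(int)
    return ((h[...,1]>60)&(h[...,2]>85)&(h[...,0]>8)&(h[...,0]<28))
E
python3 - <<'E'
from h import *
s,im=grab('side','side8.png'); print(s['position'],s['force'],s['grip_force'])
d=s['position'][:2]-F;print('front frame',d@XB,d@YB)
h=cv2.cvtColor(im,cv2.COLOR_RGB2HSV)
for z in(22,150): print([proj('side',W(0,y,z)).round() for y in(-60,60)])
for c in (262,316): print(c,[tuple(h[r,c]) for r in range(100,235,5)])
E
```

```text
[529.72171413  41.21239175 108.30751953] [-0.31181716 -0.77944199  0.22432118] 0.0
front frame 33.886910619999085 -0.4407584634018553
[array([263., 205.]), array([309., 209.])]
[array([264., 164.]), array([313., 167.])]
262 [(np.uint8(75), np.uint8(7), np.uint8(137)), (np.uint8(21), np.uint8(12), np.uint8(150)), (np.uint8(30), np.uint8(11), np.uint8(159)), (np.uint8(25), np.uint8(10), np.uint8(150)), (np.uint8(30), np.uint8(10), np.uint8(154)), (np.uint8(30), np.uint8(10), np.uint8(157)), (np.uint8(34), np.uint8(11), np.uint8(158)), (np.uint8(26), np.uint8(12), np.uint8(155)), (np.uint8(34), np.uint8(11), np.uint8(157)), (np.uint8(34), np.uint8(11), np.uint8(158)), (np.uint8(23), np.uint8(6), np.uint8(157)), (np.uint8(34), np.uint8(13), np.uint8(157)), (np.uint8(45), np.uint8(16), np.uint8(159)), (np.uint8(40), np.uint8(10), np.uint8(158)), (np.uint8(34), np.uint8(12), np.uint8(155)), (np.uint8(17), np.uint8(121), np.uint8(143)), (np.uint8(19), np.uint8(119), np.uint8(94)), (np.uint8(18), np.uint8(132), np.uint8(77)), (np.uint8(18), np.uint8(113), np.uint8(77)), (np.uint8(18), np.uin
[... 853 characters left out ...]
.uint8(10), np.uint8(155)), (np.uint8(40), np.uint8(10), np.uint8(156)), (np.uint8(43), np.uint8(12), np.uint8(153)), (np.uint8(20), np.uint8(10), np.uint8(155)), (np.uint8(30), np.uint8(10), np.uint8(150)), (np.uint8(18), np.uint8(128), np.uint8(151)), (np.uint8(17), np.uint8(115), np.uint8(82)), (np.uint8(19), np.uint8(121), np.uint8(80)), (np.uint8(20), np.uint8(119), np.uint8(75)), (np.uint8(18), np.uint8(122), np.uint8(69)), (np.uint8(19), np.uint8(142), np.uint8(77)), (np.uint8(10), np.uint8(139), np.uint8(66)), (np.uint8(4), np.uint8(99), np.uint8(54)), (np.uint8(14), np.uint8(125), np.uint8(49)), (np.uint8(11), np.uint8(113), np.uint8(45)), (np.uint8(9), np.uint8(112), np.uint8(48))]
```

```bash
cat >> h.py <<'E'
def strip(f=None,cols=(262,275,316,328)):
    s,im=grab('side',f); h=cv2.cvtColor(im,cv2.COLOR_RGB2HSV).astype(int)
    m=(h[...,1]>70)&(h[...,2]>105)&(h[...,0]<30)
    r=[]
    for c in cols:
        v=np.where(m[120:260,c])[0]+120; r.append((c,v.min(),v.max()) if len(v) else (c,))
    d=s['position'][:2]-F
    print('t',round(s['time'],2),'strip',[tuple(map(int,q)) for q in r],'tcp',(d@XB).round(1),(d@YB).round(1),s['position'][2].round(1),'F',s['force'].round(1),'grip',round(s['grip_force'],1),'w',round(s['gripper_width'],2))
    return s,im
def ladder(p):
    a=np.radians(p);C=np.array([150*np.cos(a)-22/np.tan(a),150*np.sin(a)]);return C,C+20*np.array([-np.sin(a),np.cos(a)])
def predict(ps,y=-60):
    for p in ps:
        C,G=ladder(p);print(p,C.round(1),G.round(1),'row C',proj('side',W(C[0],y,C[1])).round(1),'row G',proj('side',W(G[0],y,G[1])).round(1))
E
python3 - <<'E'
from h import *
strip('side8.png'); predict([85,80,75,70,65,60,50,40,35,30,25,20])
E
```

```text
t 19.72 strip [(262, 180, 185), (275, 181, 186), (316, 184, 190), (328, 186, 190)] tcp 33.8 -0.4 108.3 F [ 0.1 -0.2  1. ] grip 0.0 w 0.7
85 [ 11.1 149.4] [ -8.8 151.2] row C [263.2 166.3] row G [264.2 161.4]
80 [ 22.2 147.7] [  2.5 151.2] row C [262.7 169.2] row G [263.6 163.8]
75 [ 32.9 144.9] [ 13.6 150.1] row C [262.1 172.6] row G [263.1 166.6]
70 [ 43.3 141. ] [ 24.5 147.8] row C [261.6 176.3] row G [262.6 169.7]
65 [ 53.1 135.9] [ 35.  144.4] row C [261.1 180.3] row G [262.  173.3]
60 [ 62.3 129.9] [ 45.  139.9] row C [260.6 184.6] row G [261.5 177.1]
50 [ 78.  114.9] [ 62.6 127.8] row C [259.7 193.5] row G [260.5 185.4]
40 [88.7 96.4] [ 75.8 111.7] row C [259.  202.5] row G [259.8 194.1]
35 [91.5 86. ] [ 80.  102.4] row C [258.8 206.7] row G [259.5 198.3]
30 [91.8 75. ] [81.8 92.3] row C [258.8 210.5] row G [259.4 202.2]
25 [88.8 63.4] [80.3 81.5] row C [258.9 213.6] row G [259.4 205.5]
20 [80.5 51.3] [73.7 70.1] row C [259.3 215.4] row G [259.7 207.6]
```

```bash
python3 - <<'E'
from h import *
strip();strip();strip('side9.png')
E
```

```text
t 19.77 strip [(262, 180, 185), (275, 181, 187), (316, 184, 190), (328, 186, 190)] tcp 34.0 -0.3 108.2 F [ 0.5 -0.   0.4] grip 0.3 w 0.7
t 19.82 strip [(262, 180, 185), (275, 181, 186), (316, 184, 190), (328, 186, 190)] tcp 34.0 -0.3 108.2 F [-0.6  0.5 -0.7] grip 0.4 w 0.7
t 19.87 strip [(262, 180, 185), (275, 181, 186), (316, 184, 190), (328, 185, 190)] tcp 34.0 -0.3 108.2 F [-0.7  0.3  0.3] grip 0.4 w 0.7
```

>>> servo_tool(moves=[{"hand": 0.73, "tx": 0, "ty": 0, "tz": 0.04, "spin": 0}, {"hand": 0.76, "tx": 0, "ty": 0, "tz": 0.1, "spin": 0}, {"hand": 0.79, "tx": 0, "ty": 0, "tz": 0.16, "spin": 0}, {"hand": 0.82, "tx": 0, "ty": 0, "tz": 0.22, "spin": 0}, {"hand": 0.86, "tx": 0, "ty": 0, "tz": 0.29, "spin": 0}, {"hand": 0.9, "tx": 0, "ty": -0.01, "tz": 0.36, "spin": 0}, {"hand": 0.94, "tx": 0, "ty": -0.02, "tz": 0.43, "spin": 0}, {"hand": 0.97, "tx": 0, "ty": -0.03, "tz": 0.5, "spin": 0}, {"hand": 1.0, "tx": 0, "ty": -0.04, "tz": 0.55, "spin": 0}, {"hand": 1.0, "tx": 0, "ty": -0.05, "tz": 0.6, "spin": 0}])

```text
time: 20.75
position: [529.5, 43.1, 90.2]
ee_rot: [[0.997, 0.08, -0.0], [0.08, -0.997, 0.001], [-0.0, -0.001, -1.0]]
force: [-2.1, 3.4, 3.3]
gripper_width: 0.997
grip_force: 2.1
```

```bash
python3 - <<'E'
from h import *
strip();strip('side10.png')
E
```

```text
t 20.75 strip [(262, 188, 194), (275, 189, 195), (316, 192, 198), (328, 195, 199)] tcp 35.8 -0.4 90.2 F [-2.1  3.4  3.3] grip 2.1 w 1.0
t 20.8 strip [(262, 188, 194), (275, 189, 195), (316, 192, 198), (328, 195, 199)] tcp 36.0 -0.4 90.1 F [-0.2  3.5  2.1] grip 1.6 w 1.0
```

>>> servo_tool(moves=[{"hand": 1, "tx": 0, "ty": -0.04, "tz": 0.06, "spin": 0}, {"hand": 1, "tx": 0, "ty": -0.08, "tz": 0.12, "spin": 0}, {"hand": 1, "tx": 0, "ty": -0.12, "tz": 0.18, "spin": 0}, {"hand": 1, "tx": 0, "ty": -0.16, "tz": 0.25, "spin": 0}, {"hand": 1, "tx": 0, "ty": -0.2, "tz": 0.32, "spin": 0}, {"hand": 1, "tx": 0, "ty": -0.24, "tz": 0.39, "spin": 0}, {"hand": 1, "tx": 0, "ty": -0.27, "tz": 0.46, "spin": 0}, {"hand": 1, "tx": 0, "ty": -0.3, "tz": 0.53, "spin": 0}, {"hand": 1, "tx": 0, "ty": -0.32, "tz": 0.57, "spin": 0}, {"hand": 1, "tx": 0, "ty": -0.33, "tz": 0.6, "spin": 0}])

```text
time: 21.68
position: [528.5, 52.5, 71.8]
ee_rot: [[0.997, 0.08, -0.001], [0.08, -0.997, -0.0], [-0.001, 0.0, -1.0]]
force: [-0.2, 3.6, 1.7]
gripper_width: 0.996
grip_force: 1.9
```

```bash
python3 - <<'E'
from h import *
strip();strip('side11.png')
for C in [(88,96),(88,105),(88,112)]: print(C,proj('side',W(C[0],-60,C[1])).round(1))
E
```

```text
t 21.68 strip [(262, 195, 202), (275, 196, 204), (316, 200, 207), (328, 201, 207)] tcp 45.2 -0.1 71.8 F [-0.2  3.6  1.7] grip 1.9 w 1.0
t 21.73 strip [(262, 196, 202), (275, 197, 204), (316, 200, 207), (328, 201, 207)] tcp 45.2 0.0 71.7 F [0.2 3.4 0. ] grip 1.7 w 1.0
(88, 96) [259.1 202.5]
(88, 105) [259.1 199.4]
(88, 112) [259.1 197. ]
```

>>> servo_tool(moves=[{"hand": 1, "tx": 0, "ty": -0.01, "tz": 0.04, "spin": 0}, {"hand": 1, "tx": 0, "ty": -0.02, "tz": 0.08, "spin": 0}, {"hand": 1, "tx": 0, "ty": -0.03, "tz": 0.12, "spin": 0}, {"hand": 1, "tx": 0, "ty": -0.04, "tz": 0.16, "spin": 0}, {"hand": 1, "tx": 0, "ty": -0.05, "tz": 0.2, "spin": 0}, {"hand": 1, "tx": 0, "ty": -0.06, "tz": 0.24, "spin": 0}, {"hand": 1, "tx": 0, "ty": -0.07, "tz": 0.28, "spin": 0}, {"hand": 1, "tx": 0, "ty": -0.08, "tz": 0.32, "spin": 0}, {"hand": 1, "tx": 0, "ty": -0.08, "tz": 0.35, "spin": 0}, {"hand": 1, "tx": 0, "ty": -0.08, "tz": 0.35, "spin": 0}])

```text
time: 22.62
position: [528.4, 54.9, 61.5]
ee_rot: [[0.997, 0.08, -0.0], [0.08, -0.997, -0.0], [-0.0, 0.0, -1.0]]
force: [-0.3, 2.0, 0.1]
gripper_width: 1.003
grip_force: 1.3
```

```bash
python3 - <<'E'
from h import *
strip();strip('side12.png')
predict([38,36,34,32])
E
```

```text
t 22.62 strip [(262, 198, 206), (275, 200, 208), (316, 203, 211), (328, 205, 212)] tcp 47.6 -0.3 61.5 F [-0.3  2.   0.1] grip 1.3 w 1.0
t 22.67 strip [(262, 198, 206), (275, 199, 208), (316, 202, 211), (328, 205, 212)] tcp 47.5 -0.3 61.6 F [-1.6  2.8  0.3] grip 1.2 w 1.0
38 [90.  92.3] [ 77.7 108.1] row C [259.  204.2] row G [259.7 195.8]
36 [91.1 88.2] [ 79.3 104.3] row C [258.9 205.9] row G [259.6 197.5]
34 [91.7 83.9] [ 80.6 100.5] row C [258.8 207.5] row G [259.5 199.1]
32 [92.  79.5] [81.4 96.4] row C [258.8 209.1] row G [259.4 200.7]
```

>>> servo_tool(moves=[{"hand": 1, "tx": 0, "ty": -0.01, "tz": 0.04, "spin": 0}, {"hand": 1, "tx": 0, "ty": -0.02, "tz": 0.08, "spin": 0}, {"hand": 1, "tx": 0, "ty": -0.03, "tz": 0.12, "spin": 0}, {"hand": 1, "tx": 0, "ty": -0.04, "tz": 0.16, "spin": 0}, {"hand": 1, "tx": 0, "ty": -0.05, "tz": 0.2, "spin": 0}, {"hand": 1, "tx": 0, "ty": -0.06, "tz": 0.24, "spin": 0}, {"hand": 1, "tx": 0, "ty": -0.07, "tz": 0.26, "spin": 0}, {"hand": 1, "tx": 0, "ty": -0.08, "tz": 0.28, "spin": 0}, {"hand": 1, "tx": 0, "ty": -0.08, "tz": 0.3, "spin": 0}, {"hand": 1, "tx": 0, "ty": -0.08, "tz": 0.3, "spin": 0}])

```text
time: 23.55
position: [528.3, 57.2, 52.7]
ee_rot: [[0.997, 0.08, -0.0], [0.08, -0.997, -0.0], [-0.0, 0.0, -1.0]]
force: [-0.5, -0.0, -0.4]
gripper_width: 1.001
grip_force: 0.0
```

```bash
python3 - <<'E'
from h import *
strip();s,im=strip('side13.png',(250,262,275,316,328))
predict([32,30,28,26,24,22])
E
```

```text
t 23.55 strip [(262, 188, 227), (275, 189, 229), (316, 192, 230), (328,)] tcp 50.0 -0.4 52.7 F [-0.5 -0.  -0.4] grip 0.0 w 1.0
t 23.6 strip [(250, 187, 226), (262, 188, 227), (275, 189, 229), (316, 192, 230), (328,)] tcp 50.0 -0.4 52.8 F [ 0.3 -0.3 -0.5] grip 0.0 w 1.0
32 [92.  79.5] [81.4 96.4] row C [258.8 209.1] row G [259.4 200.7]
30 [91.8 75. ] [81.8 92.3] row C [258.8 210.5] row G [259.4 202.2]
28 [91.1 70.4] [81.7 88.1] row C [258.8 211.8] row G [259.4 203.6]
26 [89.7 65.8] [80.9 83.7] row C [258.9 213. ] row G [259.4 204.9]
24 [87.6 61. ] [79.5 79.3] row C [258.9 214.1] row G [259.4 206. ]
22 [84.6 56.2] [77.1 74.7] row C [259.1 214.9] row G [259.5 206.9]
```

```bash
python3 - <<'E'
from h import *
def inv(px,z):
    P=onz('side',px,z);d=P[:2]-F;return (d@XB).round(1),(d@YB).round(1)
for c,a,b in[(262,188,227),(275,189,229),(316,192,230)]: print('outer edge',inv((c,a),42),'inner edge foot',inv((c,b),22),inv((c,b),26))
s,im=grab('top','top14.png')
h=cv2.cvtColor(im,cv2.COLOR_RGB2HSV).astype(int)
m=((h[...,1]>75)&(h[...,0]<30)&(h[...,2]>60)).astype(np.uint8);m[:155]=0;m[300:]=0;m[:,:165]=0;m[:,360:]=0
m=cv2.morphologyEx(m,cv2.MORPH_OPEN,np.ones((3,3)))
n,l,st,ce=cv2.connectedComponentsWithStats(m);print(st[1:][st[1:,4]>100])
for r in range(175,275,8):
    v=np.where(m[r])[0]
    if len(v):
        Q=[(onz('top',(c,r),42)[:2]-F) for c in(v.min(),v.max())];print(r,v.min(),v.max(),[(q@XB).round(1) for q in Q],(Q[0]@YB).round(1))
E
```

```text
outer edge (np.float64(-50.2), np.float64(-68.9)) inner edge foot (np.float64(88.3), np.float64(-52.0)) (np.float64(93.1), np.float64(-51.4))
outer edge (np.float64(-50.4), np.float64(-33.8)) inner edge foot (np.float64(91.6), np.float64(-19.5)) (np.float64(96.4), np.float64(-19.2))
outer edge (np.float64(-51.6), np.float64(76.0)) inner edge foot (np.float64(82.0), np.float64(80.5)) (np.float64(86.8), np.float64(80.2))
[[ 260  170   19   95  615]
 [ 213  234   42   36 1221]]
175 209 270 [np.float64(95.1), np.float64(-48.6)] -111.3
183 265 271 [np.float64(-35.0), np.float64(-49.1)] -80.5
191 269 272 [np.float64(-42.6), np.float64(-49.6)] -60.7
199 270 272 [np.float64(-43.1), np.float64(-47.8)] -41.7
207 271 273 [np.float64(-43.6), np.float64(-48.3)] -22.7
215 271 274 [np.float64(-41.8), np.float64(-48.8)] -4.0
223 268 275 [np.float64(-33.0), np.float64(-49.3)] 13.9
231 269 276 [np.float64(-33.6), np.float64(-49.8)] 32.6
239 213 276 [np.float64(97.3), np.float64(-48.0)] 39.3
247 213 277 [np.float64(98.7), np.float64(-48.5)] 57.6
255 214 278 [np.float64(97.9), np.float64(-49.0)] 76.0
263 216 278 [np.float64(94.8), np.float64(-47.2)] 94.6
```

The board is now flat on the deck, groove up and square. Its outer edge is about 63 mm short of home, so I go round to push it in.

>>> servo_tool(moves=[{"hand": 1, "tx": 0, "ty": 0, "tz": -1.2, "spin": 0}, {"hand": 1, "tx": 0, "ty": 0.5, "tz": -2.3, "spin": -7}, {"hand": 1, "tx": 0, "ty": 1.6, "tz": -2.3, "spin": -14}, {"hand": 1, "tx": 0, "ty": 2.7, "tz": -2.3, "spin": -21}, {"hand": 1, "tx": 0, "ty": 3.7, "tz": -2.3, "spin": -28}, {"hand": 1, "tx": 0, "ty": 4.5, "tz": -2.3, "spin": -35}, {"hand": 1, "tx": 0, "ty": 4.5, "tz": -2.3, "spin": -42}, {"hand": 1, "tx": 0, "ty": 4.5, "tz": -2.3, "spin": -49}, {"hand": 1, "tx": 0, "ty": 4.5, "tz": -2.3, "spin": -56}, {"hand": 1, "tx": 0, "ty": 4.5, "tz": -2.3, "spin": -63}])

```text
time: 24.53
position: [539.2, -77.7, 121.8]
ee_rot: [[0.376, 0.927, 0.0], [0.927, -0.376, -0.0], [-0.0, 0.0, -1.0]]
force: [-1.2, -0.8, 0.2]
gripper_width: 1.0
grip_force: 0.0
```

>>> servo_tool(moves=[{"hand": 1, "tx": 0, "ty": 0, "tz": 0, "spin": -7}, {"hand": 1, "tx": 0, "ty": 0, "tz": 0, "spin": -14}, {"hand": 1, "tx": 0, "ty": 0, "tz": 0, "spin": -21}, {"hand": 1, "tx": 0, "ty": 0, "tz": 0, "spin": -27}, {"hand": 1, "tx": 0, "ty": 0, "tz": 0.8, "spin": -27}, {"hand": 1, "tx": 0, "ty": 0, "tz": 1.6, "spin": -27}, {"hand": 1, "tx": 0, "ty": 0, "tz": 2.4, "spin": -27}, {"hand": 1, "tx": 0, "ty": 0, "tz": 3.0, "spin": -27}, {"hand": 1, "tx": 0, "ty": 0, "tz": 3.43, "spin": -27}, {"hand": 1, "tx": 0, "ty": 0, "tz": 3.43, "spin": -27}])

```text
time: 25.37
position: [536.3, -76.7, 15.7]
ee_rot: [[-0.08, 0.997, -0.006], [0.997, 0.08, 0.001], [0.002, -0.006, -1.0]]
force: [-1.0, 0.4, 0.1]
gripper_width: 1.001
grip_force: 0.0
```

```bash
cat > t.py <<'E'
from h import *
import sys
s,im=grab('top','top_%d.png'%int(manip.read_state()['time']*100))
d=s['position'][:2]-F;print(s['time'],'tcp',(d@XB).round(1),(d@YB).round(1),s['position'][2],s['ee_rot'][:2,:2].round(3).tolist(),s['force'].round(1))
h=cv2.cvtColor(im,cv2.COLOR_RGB2HSV).astype(int)
m=((h[...,1]>75)&(h[...,0]<30)&(h[...,2]>70)).astype(np.uint8);m[:155]=0;m[300:]=0;m[:,:165]=0;m[:,285:]=0
m=cv2.morphologyEx(m,cv2.MORPH_OPEN,np.ones((3,3)))
for c in(205,215,225,240,255):
    v=np.where(m[:,c])[0]
    if len(v): print('col',c,[((onz('top',(c,r),42)[:2]-F)@YB).round(1) for r in(v.min()-.5,v.max()+.5)])
for r in(180,195,210,225,240,255):
    v=np.where(m[r])[0]
    if len(v): print('row',r,[((onz('top',(c,r),42)[:2]-F)@XB).round(1) for c in(v.min()-.5,v.max()+.5)])
E
python3 t.py
```

```text
25.3667 tcp -84.2 2.5 15.685187463429745 [[-0.08, 0.997], [0.997, 0.08]] [-1.   0.4  0.1]
col 215 [np.float64(-108.8), np.float64(93.3)]
col 225 [np.float64(-94.8), np.float64(108.9)]
col 240 [np.float64(-96.4), np.float64(107.5)]
col 255 [np.float64(-112.4), np.float64(92.5)]
row 180 [np.float64(97.1), np.float64(-51.0)]
row 195 [np.float64(99.8), np.float64(-40.5)]
row 210 [np.float64(97.9), np.float64(-34.8)]
row 225 [np.float64(98.3), np.float64(-38.4)]
row 240 [np.float64(98.6), np.float64(-30.4)]
row 255 [np.float64(96.7), np.float64(-18.0)]
```

>>> servo_tool(moves=[{"hand": 1, "tx": 0.3, "ty": 0, "tz": 0, "spin": 0}, {"hand": 1, "tx": 0.6, "ty": 0, "tz": 0, "spin": 0}, {"hand": 1, "tx": 0.8, "ty": 0, "tz": 0, "spin": 0}, {"hand": 1, "tx": 1.05, "ty": 0, "tz": 0, "spin": 0}, {"hand": 1, "tx": 1.3, "ty": 0, "tz": 0, "spin": 0}, {"hand": 1, "tx": 1.55, "ty": 0, "tz": 0, "spin": 0}, {"hand": 1, "tx": 1.8, "ty": 0, "tz": 0, "spin": 0}, {"hand": 1, "tx": 2.05, "ty": 0, "tz": 0, "spin": 0}, {"hand": 1, "tx": 2.3, "ty": 0, "tz": 0, "spin": 0}, {"hand": 1, "tx": 2.5, "ty": 0, "tz": 0, "spin": 0}])

```text
time: 26.25
position: [534.5, -2.3, 20.2]
ee_rot: [[-0.081, 0.997, 0.003], [0.997, 0.081, -0.001], [-0.001, 0.003, -1.0]]
force: [0.2, -4.8, 3.3]
gripper_width: 1.001
grip_force: 2.9
```

>>> servo_tool(moves=[{"hand": 1, "tx": 0.04, "ty": 0, "tz": 0, "spin": 0}, {"hand": 1, "tx": 0.08, "ty": 0, "tz": 0, "spin": 0}, {"hand": 1, "tx": 0.12, "ty": 0, "tz": 0, "spin": 0}, {"hand": 1, "tx": 0.16, "ty": 0, "tz": 0, "spin": 0}, {"hand": 1, "tx": 0.2, "ty": 0, "tz": 0, "spin": 0}, {"hand": 1, "tx": 0.24, "ty": 0, "tz": 0, "spin": 0}, {"hand": 1, "tx": 0.28, "ty": 0, "tz": 0, "spin": 0}, {"hand": 1, "tx": 0.32, "ty": 0, "tz": 0, "spin": 0}, {"hand": 1, "tx": 0.35, "ty": 0, "tz": 0, "spin": 0}, {"hand": 1, "tx": 0.35, "ty": 0, "tz": 0, "spin": 0}])

```text
time: 27.08
position: [533.7, 7.6, 20.1]
ee_rot: [[-0.081, 0.997, 0.003], [0.997, 0.081, -0.001], [-0.001, 0.003, -1.0]]
force: [0.9, -6.6, 4.5]
gripper_width: 0.998
grip_force: 2.9
```

```bash
python3 t.py
```

```text
27.0833 tcp 0.1 -1.7 20.12491311070964 [[-0.081, 0.997], [0.997, 0.081]] [ 0.9 -6.6  4.5]
col 205 [np.float64(-96.6), np.float64(91.2)]
col 215 [np.float64(-94.5), np.float64(-87.4)]
col 240 [np.float64(30.0), np.float64(91.6)]
row 180 [np.float64(158.2), np.float64(139.4)]
row 195 [np.float64(160.6), np.float64(95.2)]
row 210 [np.float64(160.6), np.float64(97.9)]
row 225 [np.float64(160.7), np.float64(95.9)]
row 240 [np.float64(160.8), np.float64(13.4)]
row 255 [np.float64(160.9), np.float64(11.9)]
```

>>> servo_tool(moves=[{"hand": 1, "tx": 0.03, "ty": 0, "tz": 0, "spin": 0}, {"hand": 1, "tx": 0.06, "ty": 0, "tz": 0, "spin": 0}, {"hand": 1, "tx": 0.09, "ty": 0, "tz": 0, "spin": 0}, {"hand": 1, "tx": 0.12, "ty": 0, "tz": 0, "spin": 0}, {"hand": 1, "tx": 0.14, "ty": 0, "tz": 0, "spin": 0}, {"hand": 1, "tx": 0.14, "ty": 0, "tz": 0, "spin": 0}, {"hand": 1, "tx": 0.14, "ty": 0, "tz": 0, "spin": 0}, {"hand": 1, "tx": 0.14, "ty": 0, "tz": 0, "spin": 0}, {"hand": 1, "tx": 0.14, "ty": 0, "tz": 0, "spin": 0}, {"hand": 1, "tx": 0.14, "ty": 0, "tz": 0, "spin": 0}])

```text
time: 27.97
position: [533.6, 10.1, 20.1]
ee_rot: [[-0.081, 0.997, 0.003], [0.997, 0.082, -0.004], [-0.004, 0.003, -1.0]]
force: [0.9, -11.5, 4.4]
gripper_width: 1.001
grip_force: 6.2
```

>>> servo_tool(moves=[{"hand": 1, "tx": 0.03, "ty": 0, "tz": 0, "spin": 0}, {"hand": 1, "tx": 0.05, "ty": 0, "tz": 0, "spin": 0}, {"hand": 1, "tx": 0.05, "ty": 0, "tz": 0, "spin": 0}, {"hand": 1, "tx": 0.05, "ty": 0, "tz": 0, "spin": 0}, {"hand": 1, "tx": 0.05, "ty": 0, "tz": 0, "spin": 0}, {"hand": 1, "tx": 0.05, "ty": 0, "tz": 0, "spin": 0}, {"hand": 1, "tx": 0.05, "ty": 0, "tz": 0, "spin": 0}, {"hand": 1, "tx": 0.05, "ty": 0, "tz": 0, "spin": 0}, {"hand": 1, "tx": 0.05, "ty": 0, "tz": 0, "spin": 0}, {"hand": 1, "tx": 0.05, "ty": 0, "tz": 0, "spin": 0}])

```text
time: 28.8
position: [533.6, 10.1, 20.2]
ee_rot: [[-0.082, 0.997, 0.003], [0.997, 0.082, -0.006], [-0.006, 0.003, -1.0]]
force: [0.9, -18.8, 4.8]
gripper_width: 0.996
grip_force: 9.2
```

>>> servo_tool(moves=[{"hand": 1, "tx": -0.1, "ty": 0, "tz": 0, "spin": 0}, {"hand": 1, "tx": -0.3, "ty": 0, "tz": 0, "spin": 0}, {"hand": 1, "tx": -0.8, "ty": 0, "tz": 0, "spin": 0}, {"hand": 1, "tx": -1.6, "ty": 0, "tz": -0.2, "spin": 0}, {"hand": 1, "tx": -2.6, "ty": 0, "tz": -0.8, "spin": 0}, {"hand": 1, "tx": -3.6, "ty": 0, "tz": -1.4, "spin": 0}, {"hand": 1, "tx": -4.6, "ty": 0, "tz": -2.0, "spin": 0}, {"hand": 1, "tx": -5.6, "ty": 0, "tz": -2.6, "spin": 0}, {"hand": 1, "tx": -6.5, "ty": 0, "tz": -3.0, "spin": 0}, {"hand": 1, "tx": -6.5, "ty": 0, "tz": -3.0, "spin": 0}])

```text
time: 29.63
position: [550.3, -185.2, 112.5]
ee_rot: [[-0.077, 0.997, 0.007], [0.997, 0.077, -0.003], [-0.004, 0.006, -1.0]]
force: [0.2, -0.1, 0.6]
gripper_width: 1.0
grip_force: 0.0
```

```bash
python3 t.py
```

```text
29.6333 tcp -193.5 -2.8 112.48648105746358 [[-0.077, 0.997], [0.997, 0.077]] [ 0.2 -0.1  0.6]
col 205 [np.float64(-113.3), np.float64(109.3)]
col 215 [np.float64(-96.9), np.float64(106.8)]
col 225 [np.float64(-94.8), np.float64(106.6)]
col 240 [np.float64(-108.4), np.float64(91.6)]
row 180 [np.float64(160.5), np.float64(14.9)]
row 195 [np.float64(162.9), np.float64(13.4)]
row 210 [np.float64(163.0), np.float64(14.2)]
row 225 [np.float64(163.0), np.float64(14.9)]
row 240 [np.float64(163.1), np.float64(13.4)]
row 255 [np.float64(163.2), np.float64(14.2)]
```

```bash
python3 -c "
from station import manip
print(manip.close_job())"
```

```text
the job is handed in; nothing more can be done
None
```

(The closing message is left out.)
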